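# Hold the strainer ready over the funnel

## Task

Get ready to strain some thinner: first take the yellow funnel out of its wooden holder, stand it fully down in the neck of the green tin and let go of it. Then pick up the steel strainer by its red handle, carry it over the blue tool caddy, and finish still gripping it, held still and level, centred over the funnel with its bottom about a centimetre above the funnel's rim. The strainer must not touch the funnel or the tin, nothing may touch the caddy, the tin must stay standing, and the glue bottle, tape roll and carton stay where they are.

Things in the scene. Friction and masses are not known exactly. Their poses are not given: they have to be found in the camera images.
- funnel_center (a point): Yellow plastic funnel, loose, about 50 g, upright, 74 mm tall; this point is on its axis half-way up (37 mm); z its axis, up. From the tip up: spout tapering from 12 to 21 mm diameter at 36 mm; there a flat shoulder of 34 mm diameter facing down; then a cone, and the rim band. Starts in the holder's hole, shoulder resting on the holder's top.
- funnel_rim (a point): Centre of the funnel's open mouth at its very top, 37 mm above funnel_center. The round rim band just below it is 22 mm tall, upright, 60 mm outside and 54 mm inside diameter: grip it across the outside from above.
- rack_mouth (a point): Wooden funnel holder, a fixed block 70 x 70 x 50 mm tall with one 27 mm hole; this point is the centre of the hole's mouth on the block's top. z up.
- tin_mouth (a point): Green tin, loose, about 0.6 kg, body 80 mm diameter, 85 mm tall in all, shoulder from 58 to 70 mm, upright neck above it 33 mm outside, 25 mm inside diameter. This point is the centre of the neck's mouth, the tin's very top; z its axis, up. With the funnel fully down its shoulder lies on the neck: funnel_center is then 1 mm and funnel_rim 38 mm above this point.
- strainer_center (a point): Steel strainer, loose, about 140 g, upright: a round cup, 44 mm diameter at the flat bottom, 60 mm at the rim 46 mm up, with an arched handle over it, 92 mm tall in all. This point is on its axis half-way up, 46 mm above the bottom; z its axis, up; x along the handle bar.
- strainer_handle (a point): Centre of the strainer's red handle bar, on the strainer's axis, 85 mm above its bottom. The bar is level, 63 mm long along x, 12 mm wide along y, 14 mm tall, on two thin steel legs at x = +-28 mm; 32 mm of free space below it to the cup's rim. Grip it across y from above.
- caddy: Blue tool caddy, fixed, standing between the strainer and the tin (either may be on its left or right side): an open box 340 mm along its x, 90 mm along its y, 60 mm tall, with upright hand tools in it whose tops reach 115 mm above the bench. Origin at the centre of its underside, z up.
- glue: White glue bottle, bystander, 42 mm diameter, 85 mm tall, origin at the centre of its underside.
- tape: Grey roll of tape lying flat, bystander, 90 mm diameter, 25 mm tall, origin at the centre of its underside.
- carton: Small cardboard carton, bystander, 70 x 90 x 50 mm tall, origin at the centre of its underside.
Mind the look-alikes: they are no part of the job. Leave any orange look-alike of the part that bears strainer_center alone.

How it is judged:
By the outcome, as a careful person would: the job done as asked, in the order asked, and still so for the second after the job is handed in, while the arm keeps its last pose, push and grip.
It also fails if it takes over 72 s, if anything falls off the work surface, if the arm or the gripper's body presses on something with over 40 N, if the wrist force passes 120 N, or if a joint passes its speed limit or range.

## Robot

A 6-joint arm with a two-finger parallel gripper is mounted at the origin on the work surface. World frame = base frame: x ahead of the robot, y to its left, z up, the work surface at z = 0. Lengths are in m, angles in rad, forces in N, time in s.
With the tool pointing down it reaches from about 0.4 to 0.825 m from the base axis. Payload 7 kg.
Tool frame: the origin (TCP) lies midway between the tips of the shut fingers; the grasp point (between the pads) lies 19 mm behind it; z points along the fingers, x is the direction in which the jaws open and shut, and the axes are right-handed (so a half turn about z gives the same grasp; the last joint's range is limited). The gripper opens to 88 mm and grips with 3 to 60 N. Pads are 19 mm wide; open, the fingers measure 130 mm over their backs; the gripper's body (78 mm by 193 mm) begins 47 mm behind the grasp point.
Start: joints at [-1.026, 0.359, 0.012, 0, -1.224, -0.288], TCP at [0.171, -0.653, 0.227] pointing down, gripper open.
Joint ranges: [-3.07, 3.07], [-1.43, 2.12], [-1.02, 1.25], [-3.03, 1.67], [-3.05, -0], [-3.03, 3.03]. Speed limits (rad/s): [2.39, 2.39, 3.01, 3.14, 3.14, 3.14].

## Interface

Orientations are given as [roll, pitch, yaw] about the fixed x, y, z axes, in that order (R = Rz(yaw) Ry(pitch) Rx(roll)).
In Python, from station import status, eyes, workorder gives the robot as it stands.
- The arm moves only by the shell command python3 -m jog 'ROWS' [OPENING] [FORCE]. ROWS is JSON, a list of rows, each a list of 6 numbers: the shift along the world's x, y, z in mm, then the turn, a rotation vector about the world's x, y, z in rad. A call has 1 to 12 rows; each row shifts and turns the pose as measured when the row begins; what a row does not reach is not made up. A row lasts 1/10 s, in which the tool goes at most 50 mm and 8.59 degrees, less where a joint would pass 70% of its speed; a pose out of reach is approached as far as the arm can. A call with a gripper value outside its range is refused whole. OPENING is the opening, from 0 (shut) to 1 (fully open), set as the call begins (- or left out, the last holds). The fingers move at their own pace and stop on an object; FORCE is the grip in N (left out, the last holds). Time passes only in rows, so rows that do not move let the fingers close. It gives the time, the measured TCP pose, the force and the opening at its end, in the units of the state.
- status.get_state(): the state, without advancing time (a new reading comes with each control period).
- eyes.grab_frame(name): name is "scene" or "top"; returns the picture (384x512x3 uint8, blue, green, red); there is no depth.
- eyes.calibration(name): a dict with "camera_matrix" (3x3 intrinsics, pixels), "k1" (the pictures are not rectified: a ray, as slopes to the right and down, at radius r is drawn at 1 + k1 r^2 times it, then the intrinsics apply), "cam_to_world" (4x4, takes a point from camera to world coordinates). Camera axes: x right, y up, looking along -z (the intrinsics and any distortion apply to the point x, -y, -z); pixel columns grow to the right and rows downward; lengths in m; the calibration is good to about 2 mm. A picture is of the moment at which its call begins. calibration takes no time and is no camera call.
- workorder.job_done(): hands the job in, once; it reports no verdict.
The state is a dict: "t": time; "q": joint angles; "qd": joint speeds; "joint_efforts": joint torques, N m; "eef_pos": TCP position; "ee_rot": TCP orientation; "force": force on the tool from outside, world axes, zero at the start; "moment": the same for the moment, N m; "width": finger opening in m.
Only numpy, scipy, OpenCV 4.12 (cv2) and the standard library are available. Lean on these libraries where they do the work, as an engineer would, in place of code of your own. Each camera call takes 0.05 s, during which the arm holds its last target. There are 200 camera calls.

## Working session

There is one attempt and no reset: what is moved stays moved. The work goes in short steps, Python scripts to look and compute and a shell command to move; the robot and the scene stay as the last step left them, time stands still between calls to the robot, and variables do not carry over. Pictures are saved under pics/ and viewed, about 8 in all and at most 12, crops included, and the job is handed in when it is done.

```bash
mkdir -p pics; ls; python3 - <<'E'
from station import status, eyes
import cv2,numpy as np
for n in("scene","top"):
    f=eyes.grab_frame(n); cv2.imwrite(f"pics/{n}0.png",f); c=eyes.calibration(n); print(n,c)
s=status.get_state(); print(s)
E
```

```text
pics
scene {'camera_matrix': array([[474.39341316,   0.        , 258.24144698],
       [  0.        , 474.39341316, 187.72094851],
       [  0.        ,   0.        ,   1.        ]]), 'k1': -0.01744301144247082, 'cam_to_world': array([[-2.91946767e-01, -6.57694776e-01,  6.94409582e-01,
         1.52801471e+00],
       [ 9.56434339e-01, -2.00254101e-01,  2.12442111e-01,
         2.86655475e-01],
       [-6.63699586e-04,  7.26178957e-01,  6.87505405e-01,
         1.07230422e+00],
       [ 0.00000000e+00,  0.00000000e+00,  0.00000000e+00,
         1.00000000e+00]])}
top {'camera_matrix': array([[365.05814383,   0.        , 263.14083395],
       [  0.        , 365.05814383, 192.80398035],
       [  0.        ,   0.        ,   1.        ]]), 'k1': -0.0675898911258895, 'cam_to_world': array([[ 0.05287779,  0.97846493, -0.19952526,  0.35223285],
       [-0.99858895,  0.05082962, -0.01537736,  0.00396881],
       [-0.00490442,  0.20005684,  0.97977202,  1.06533106],
       [ 0.        ,  0.        ,  0.        ,  1.        ]])}
{'t': 0.1, 'q': array([-1.02588820e+00,  3.59316483e-01,  1.11310391e-02, -3.18061528e-04,
       -1.22411484e+00, -2.88135252e-01]), 'qd': array([-0.00032941, -0.00174439,  0.00259992,  0.00138217,  0.00101081,
       -0.00129571]), 'joint_efforts': array([ 8.60706477e-04, -5.84168351e+01,  2.93750721e+01,  7.01558501e+00,
        1.01112068e-02, -5.06882736e-05]), 'eef_pos': array([ 0.1713024 , -0.65243032,  0.22570542]), 'ee_rot': array([-3.14145193e+00, -1.52693151e-03,  1.82746080e+00]), 'force': array([-0.0126446 , -0.56253062,  0.60322127]), 'moment': array([ 0.02136725, -0.00681727, -0.0162848 ]), 'width': 0.08773080351045381}
```

View pics/scene0.png

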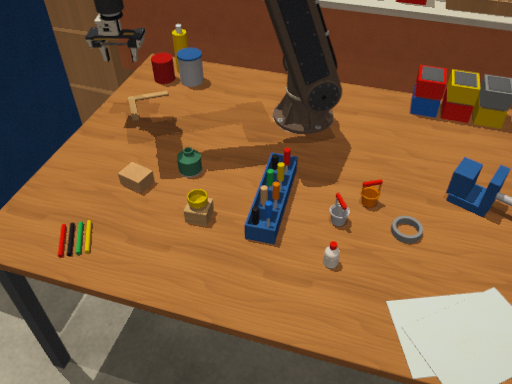

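View pics/top0.png

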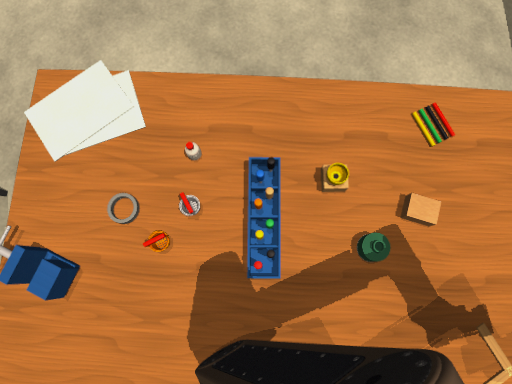

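Scene view: funnel in its holder at scene (198,200) / top (337,175). Green tin at (190,160) / (374,246). Caddy at (272,197) / (264,217). Strainer candidates are the steel one at (340,213) / (188,203) and the orange look-alike at (371,195) / (157,240); I choose the steel one. The only other yellow things are the pens, blocks and a bottle, none of them funnel-shaped. I'll check the choice in one close crop montage.

```bash
cat > h.py <<'E'
import numpy as np,cv2
from station import status,eyes
def ray(n,u,v):
    c=eyes.calibration(n);K=c["camera_matrix"];T=c["cam_to_world"]
    d=np.array([(u-K[0,2])/K[0,0],(v-K[1,2])/K[1,1]]);s=d.copy()
    for _ in range(10): s=d/(1+c["k1"]*(s@s))
    r=T[:3,:3]@np.array([s[0],-s[1],-1]);return T[:3,3],r/np.linalg.norm(r)
def plane(n,u,v,z):
    o,r=ray(n,u,v);return o+r*(z-o[2])/r[2]
def proj(n,p):
    c=eyes.calibration(n);K=c["camera_matrix"];T=c["cam_to_world"]
    q=T[:3,:3].T@(np.asarray(p)-T[:3,3]);s=np.array([q[0],-q[1]])/-q[2]
    s=s*(1+c["k1"]*(s@s));return s*K[0,0]+K[:2,2]
def tri(a,b):
    A=np.zeros((3,3));y=np.zeros(3)
    for o,r in(a,b):
        P=np.eye(3)-np.outer(r,r);A+=P;y+=P@o
    return np.linalg.solve(A,y)
def crop(f,u,v,h=24,s=8):
    return cv2.resize(f[v-h:v+h,u-h:u+h],None,fx=s*32/h/8*1.0,fy=s*32/h/8*1.0,interpolation=cv2.INTER_CUBIC)
E
python3 - <<'E'
from h import *
S=cv2.imread("pics/scene0.png");T=cv2.imread("pics/top0.png")
def c(f,u,v): return cv2.resize(f[v-26:v+26,u-26:u+26],(260,260),interpolation=cv2.INTER_CUBIC)
m=np.vstack([np.hstack([c(S,198,206),c(S,190,162),c(S,340,212)]),np.hstack([c(T,337,178),c(T,374,246),c(T,188,203)])])
cv2.imwrite("pics/m0.png",m)
def blobs(n,f,lo,hi,lo2=None,hi2=None):
    h=cv2.cvtColor(f,cv2.COLOR_BGR2HSV);k=cv2.inRange(h,lo,hi)
    if lo2: k|=cv2.inRange(h,lo2,hi2)
    N,L,st,ce=cv2.connectedComponentsWithStats(k)
    for i in range(1,N):
        if 25<st[i,4]<1500: print(n,st[i],ce[i].round(1))
for n,f in(("S",S),("T",T)):
    print("yellow");blobs(n,f,(23,120,60),(33,255,255))
    print("green");blobs(n,f,(70,80,20),(90,255,255))
    print("red");blobs(n,f,(0,200,100),(4,255,255),(174,200,100),(180,255,255))
E
```

```text
yellow
S [172  29  14  22 113] [178.2  36.8]
S [ 447   69   60   59 1230] [473.4 101.8]
S [277 162   7  19 115] [279.9 170.8]
S [187 189  20  20 317] [196.9 198. ]
S [ 85 220   6  33 153] [ 87.6 236.5]
green
S [178 148  23  28 497] [188.9 162. ]
red
S [397   0  29   5  91] [413.2   1.2]
S [151  53  21  11 187] [161.3  57.9]
S [415  65  32  35 572] [429.7  86.4]
S [442 101  31  22 449] [456.7 112.1]
S [284 148   7  17  93] [286.5 155.7]
S [363 180  19   6  77] [372.1 182.7]
S [336 194  10  16  61] [340.8 201. ]
S [ 58 224   8  33 134] [ 61.8 240.3]
S [330 242   7   8  45] [332.8 245.2]
yellow
T [414 112  21  34 117] [424.2 129. ]
T [327 163  22  22 309] [336.7 173.4]
T [256 230   8   9  56] [259.1 234.1]
green
T [358 234  32  26 296] [373.6 247.3]
red
T [432 103  22  33 142] [442.9 118.9]
T [186 142   7   8  39] [189.2 145.5]
T [180 193  13  20  88] [186.  202.3]
T [143 234  22  12  98] [153.8 239.4]
T [254 261   8   8  48] [257.5 264.7]
```

View pics/m0.png

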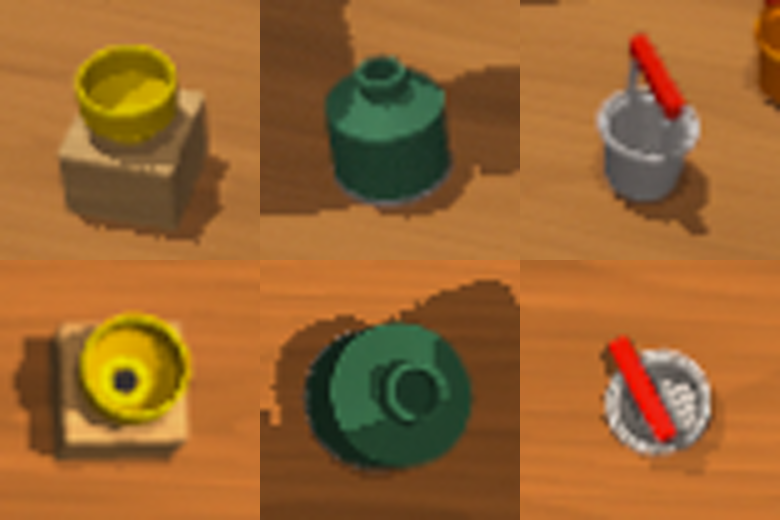

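The crop confirms the choices: grey strainer with a red handle, yellow funnel in the wooden block, green tin with an open neck. Next I convert the pixels to points.

```bash
python3 - <<'E'
from h import *
np.set_printoptions(precision=4,suppress=True)
for nm,s,t,z in(("funnel",(197.2,195.6),(336.9,173.2),.088),("tin",(187.8,149.6),(378.6,245.8),.085),("handle",(340.8,201),(186,202.3),.089),("handle2",(341,201.3),(186,202.3),.089)):
    print(nm,plane("scene",*s,z),plane("top",*t,z),tri(ray("scene",*s),ray("top",*t)))
print("str rim",plane("top",189.4,205,.046), plane("scene",314+26-.2+.0,186+(150)/5-5,.046))
for n,m in(("top",lambda x,y:(162+x/5-.4,177+y/5-.4)),("scene",lambda x,y:(314+x/5-.4,186+y/5-.4))):
    e=((100,85),(145,175)) if n=="top" else ((120,40),(157,110))
    a,b=[plane(n,*m(*p),.09) for p in e];print(n,a,b,np.linalg.norm(a-b),np.degrees(np.arctan2(*(b-a)[1::-1])))
def col(n,ps):print(n,[ (k,plane("top",u,v,z)[:2].round(3)) for k,u,v,z in ps])
col("x",[("glue",192,150,.06),("tape",123,208,.025),("carton",422,208,.05),("caddy a",248,158,.06),("b",279,158,.06),("c",249,277,.06),("d",279,277,.06),("orange",158,240,.04),("rack1",324,188,.05),("rack2",348,188,.05)])
for a in ((247,255),):pass
E
```

```text
funnel [ 0.6191 -0.1808  0.088 ] [ 0.6172 -0.1817  0.088 ] [ 0.6176 -0.1818  0.0863]
tin [ 0.4232 -0.2951  0.085 ] [ 0.4232 -0.2973  0.085 ] [ 0.423  -0.2963  0.0849]
handle [0.5185 0.2307 0.089 ] [0.5138 0.2279 0.089 ] [0.5143 0.2297 0.0846]
handle2 [0.5196 0.2315 0.089 ] [0.5138 0.2279 0.089 ] [0.5144 0.2302 0.0836]
str rim [0.5136 0.2274 0.046 ] [0.5172 0.2326 0.046 ]
top [0.537  0.2421 0.09  ] [0.4888 0.2128 0.09  ] 0.05650565787798353 -148.70416702209602
scene [0.4914 0.2163 0.09  ] [0.5427 0.247  0.09  ] 0.05975321939437791 30.8491440585605
x [('glue', array([0.672, 0.232])), ('tape', array([0.498, 0.426])), ('carton', array([ 0.538, -0.434])), ('caddy a', array([0.656, 0.069])), ('b', array([ 0.661, -0.02 ])), ('c', array([0.324, 0.046])), ('d', array([ 0.328, -0.035])), ('orange', array([0.41 , 0.309])), ('rack1', array([ 0.582, -0.153])), ('rack2', array([ 0.586, -0.221]))]
```

```bash
python3 -m jog '[[20,22,0,0,0,0],[33,35,0,0,0,0],[33,35,0,0,0,0],[33,35,0,0,0,0],[33,35,0,0,0,0],[33,35,0,0,0,0],[33,35,0,0,0,0],[33,35,0,0,0,0],[33,35,0,0,0,0],[33,35,0,0,0,0],[33,35,0,0,0,0],[20,20,0,0,0,0]]' 1 15
```

```text
t: 1.3
eef_pos: [0.5471, -0.244, 0.2201]
ee_rot: [-3.137, -0.009, 1.819]
force: [-0.3, -1.3, -0.3]
width: 0.0876
```

```bash
python3 -m jog '[[30,27,-20,0,0,0],[25,22,-25,0,0,0],[14,12,-30,0,0,0],[0,0,-10,0,0,0],[0,0,0,0,0,0],[0,0,0,0,0,0]]'; python3 - <<'E'
from h import *
for n in("scene","top"): cv2.imwrite(f"pics/{n}1.png",eyes.grab_frame(n))
S=cv2.imread("pics/scene1.png");T=cv2.imread("pics/top1.png")
c=lambda f,u,v: cv2.resize(f[v-40:v+40,u-40:u+40],(400,400),interpolation=cv2.INTER_CUBIC)
cv2.imwrite("pics/m1.png",np.hstack([c(S,198,190),c(T,337,178)]))
s=status.get_state();print(s["eef_pos"],s["ee_rot"],s["force"],s["q"])
E
```

```text
t: 1.9
eef_pos: [0.6205, -0.1762, 0.1315]
ee_rot: [-3.137, -0.009, 1.825]
force: [0.3, -0.3, 0.1]
width: 0.0878
[ 0.62069588 -0.17653935  0.13238073] [-3.13810922 -0.00823117  1.82468544] [ 0.91874528 -0.92433006 -0.24377512] [ 0.02024923  0.38511281 -0.170553   -0.00844851 -1.02044102 -1.33270449]
```

View pics/m1.png

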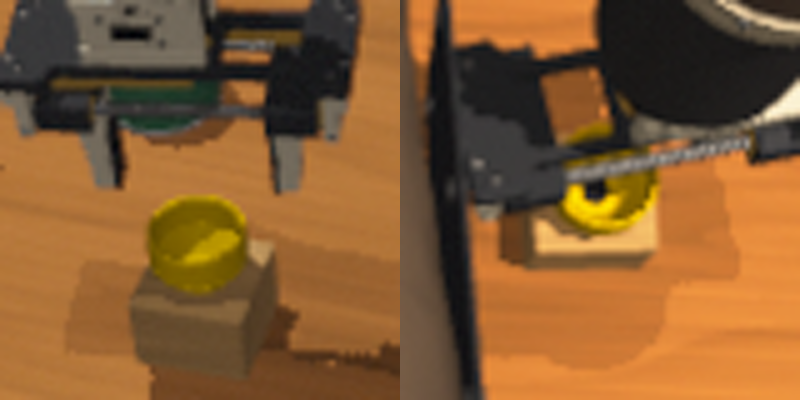

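The gripper straddles the funnel: finger tips are at about scene (180,187) and (215,188), the rim at (197,196). I'll centre, level and descend.

```bash
cat >> h.py <<'E'
from scipy.spatial.transform import Rotation as R
def need(x,y,z,yaw=None):
    s=[status.get_state() for _ in range(1)][0];e=s["ee_rot"]
    yaw=e[2] if yaw is None else yaw
    r=(R.from_euler("xyz",[np.pi,0,yaw])*R.from_euler("xyz",e).inv()).as_rotvec()
    print("t",s["t"],"mm",((np.array([x,y,z])-s["eef_pos"])*1e3).round(1),"rot",r.round(4),"F",s["force"].round(1),"w",round(s["width"],4),"M",s["moment"].round(2))
E
python3 - <<'E'
from h import *
need(.618,-.181,.06); print(proj("scene",status.get_state()["eef_pos"]))
E
```

```text
t 2.0 mm [ -2.7  -4.5 -72.4] rot [-0.0071 -0.0054 -0.    ] F [ 0.9 -0.9 -0.2] w 0.0876 M [-0.07 -0.04 -0.02]
[197.0030929  185.32566435]
```

```bash
python3 -m jog '[[-1.5,-2.5,-10,-0.0035,-0.0027,0],[-1,-2,-15,-0.0035,-0.0027,0],[0,0,-20,0,0,0],[0,0,-15,0,0,0],[0,0,-9,0,0,0],[0,0,0,0,0,0]]'; python3 -c "
from h import *
need(.618,-.181,.06)"
```

```text
t: 2.6
eef_pos: [0.6182, -0.1855, 0.0661]
ee_rot: [3.131, 0.004, 1.82]
force: [0.5, 0.0, 0.4]
width: 0.0876
t 2.6 mm [-0.2  4.5 -6.1] rot [ 0.0013  0.0116 -0.    ] F [0.5 0.  0.4] w 0.0876 M [-0.01  0.09  0.04]
```

```bash
python3 -m jog '[[0,4,-3,0,0.01,0],[0,0,-3,0,0,0],[0,0,0,0,0,0]]'; python3 -c "
from h import *
need(.618,-.181,.06)"
```

```text
t: 2.9
eef_pos: [0.6191, -0.1817, 0.0617]
ee_rot: [3.138, 0.003, 1.82]
force: [-0.4, -0.3, -0.7]
width: 0.0875
t 2.9 mm [-1.1  0.7 -1.7] rot [ 0.0017  0.0037 -0.    ] F [-0.4 -0.3 -0.7] w 0.0875 M [ 0.03 -0.02 -0.  ]
```

```bash
python3 -m jog '[[-1,0.5,-2,0,0.003,0],[0,0,0,0,0,0],[0,0,0,0,0,0],[0,0,0,0,0,0],[0,0,0,0,0,0],[0,0,0,0,0,0],[0,0,0,0,0,0],[0,0,0,0,0,0]]' 0.5 15; python3 -c "
from h import *
need(.618,-.181,.06)"
```

```text
t: 3.7
eef_pos: [0.6188, -0.181, 0.0607]
ee_rot: [3.14, 0.002, 1.82]
force: [0.3, 0.6, -0.7]
width: 0.0603
t 3.7 mm [-0.8  0.  -0.7] rot [ 0.0018  0.0024 -0.    ] F [ 0.3  0.6 -0.7] w 0.0603 M [ 0.04  0.01 -0.01]
```

```bash
python3 -m jog '[[0,0,5,0,0,0],[0,0,15,0,0,0],[0,0,25,0,0,0],[0,0,30,0,0,0],[0,0,30,0,0,0],[0,0,10,0,0,0],[-20,-12,0,0,0,0],[-35,-20,0,0,0,0],[-35,-20,0,0,0,0],[-35,-20,0,0,0,0],[-30,-18,0,0,0,0],[0,0,0,0,0,0]]'; python3 -c "
from h import *
need(.423,-.2965,.16)"
```

```text
t: 4.9
eef_pos: [0.4564, -0.272, 0.1798]
ee_rot: [-3.141, 0.001, 1.822]
force: [1.2, 1.0, 0.6]
width: 0.0606
t 4.9 mm [-33.4 -24.5 -19.8] rot [0.0011 0.0002 0.    ] F [1.2 1.  0.6] w 0.0606 M [ 0.01 -0.1  -0.02]
```

```bash
python3 -m jog '[[-18,-13,-10,0,0,0],[-15,-11,-10,0,0,0],[0,0,-10,0,0,0],[0,0,-10,0,0,0],[0,0,0,0,0,0],[0,0,0,0,0,0]]'; python3 - <<'E'
from h import *
need(.423,-.2965,.14)
for n in("scene","top"): cv2.imwrite(f"pics/{n}2.png",eyes.grab_frame(n))
S=cv2.imread("pics/scene2.png");T=cv2.imread("pics/top2.png")
c=lambda f,u,v: cv2.resize(f[v-35:v+35,u-35:u+35],(400,400),interpolation=cv2.INTER_CUBIC)
cv2.imwrite("pics/m2.png",np.hstack([c(S,188,145),c(T,376,246)]))
E
```

```text
t: 5.5
eef_pos: [0.4224, -0.2971, 0.1372]
ee_rot: [3.141, 0.001, 1.821]
force: [0.2, -1.1, -0.8]
width: 0.0602
t 5.5 mm [0.6 0.6 2.8] rot [ 0.0011  0.0009 -0.    ] F [ 0.2 -1.1 -0.8] w 0.0602 M [-0.06 -0.03  0.05]
```

View pics/m2.png

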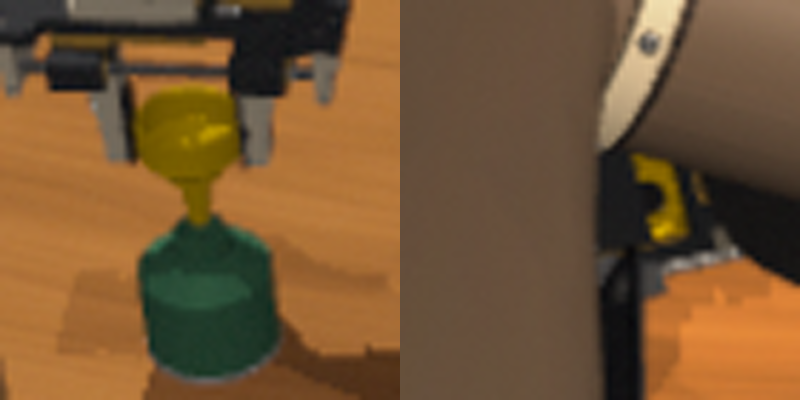

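Scene crop: the spout tip at about pixel (188,149) is right over the tin's mouth at (187.8,149.6), with the funnel upright. I'll lower it while watching the force.

```bash
python3 -m jog '[[0.5,0.5,-6,0,0,0],[0,0,-6,0,0,0],[0,0,-6,0,0,0],[0,0,0,0,0,0]]'; python3 -c "
from h import *
need(.423,-.2965,.0955)"
```

```text
t: 6.0
eef_pos: [0.4242, -0.296, 0.1185]
ee_rot: [3.139, 0.002, 1.822]
force: [-0.5, 0.5, -0.0]
width: 0.0606
t 6.0 mm [ -1.2  -0.5 -23. ] rot [ 0.0015  0.0028 -0.    ] F [-0.5  0.5 -0. ] w 0.0606 M [ 0.03 -0.02  0.  ]
```

```bash
python3 -m jog '[[-1,-0.5,-5,0,0.002,0],[0,0,-5,0,0,0],[0,0,-5,0,0,0],[0,0,0,0,0,0]]'; python3 -c "
from h import *
need(.423,-.2965,.0955)"
```

```text
t: 6.4
eef_pos: [0.423, -0.2966, 0.102]
ee_rot: [-3.142, 0.001, 1.822]
force: [0.9, 1.3, -0.5]
width: 0.0604
t 6.4 mm [-0.   0.1 -6.5] rot [0.0014 0.0003 0.    ] F [ 0.9  1.3 -0.5] w 0.0604 M [0.01 0.01 0.03]
```

```bash
python3 -m jog '[[0,0,-3,0,0,0],[0,0,-2,0,0,0],[0,0,-2,0,0,0],[0,0,0,0,0,0]]'; python3 -c "
from h import *
need(.423,-.2965,.0955)"
```

```text
t: 6.8
eef_pos: [0.4236, -0.297, 0.0957]
ee_rot: [3.141, 0.003, 1.823]
force: [-0.7, 0.4, 0.1]
width: 0.0603
t 6.8 mm [-0.6  0.5 -0.2] rot [ 0.0024  0.0014 -0.    ] F [-0.7  0.4  0.1] w 0.0603 M [ 0.02 -0.01  0.05]
```

```bash
python3 -m jog '[[0,0,-1,0,0,0],[0,0,-1,0,0,0]]'; python3 -m jog '[[0,0,-1,0,0,0],[0,0,0,0,0,0]]'
```

```text
t: 7.0
eef_pos: [0.4238, -0.2971, 0.0954]
ee_rot: [3.14, 0.003, 1.824]
force: [-3.7, 5.0, 14.6]
width: 0.0604
t: 7.2
eef_pos: [0.4239, -0.2971, 0.0958]
ee_rot: [3.14, 0.004, 1.824]
force: [-0.0, 1.3, -0.3]
width: 0.0602
```

Contact came at the expected height: 14.6 N at TCP z = 0.0954 against the predicted 0.0955. I'll release and retreat.

```bash
python3 -m jog '[[0,0,0,0,0,0],[0,0,0,0,0,0],[0,0,0,0,0,0],[0,0,0,0,0,0],[0,0,0,0,0,0]]' 1 15; python3 -m jog '[[0,0,5,0,0,0],[0,0,15,0,0,0],[0,0,30,0,0,0],[0,0,40,0,0,0],[0,0,40,0,0,0],[0,0,40,0,0,0],[0,0,20,0,0,0],[20,40,0,0,0,0],[20,40,0,0,0,0],[20,40,0,0,0,0],[20,40,0,0,0,0],[10,30,0,0,0,0]]'; python3 - <<'E'
from h import *
need(.514,.229,.16,2.103)
for n in("scene","top"): cv2.imwrite(f"pics/{n}3.png",eyes.grab_frame(n))
S=cv2.imread("pics/scene3.png");T=cv2.imread("pics/top3.png")
c=lambda f,u,v: cv2.resize(f[v-30:v+30,u-30:u+30],(400,400),interpolation=cv2.INTER_CUBIC)
cv2.imwrite("pics/m3.png",np.hstack([c(S,188,150),c(T,378,246)]))
E
```

```text
t: 7.7
eef_pos: [0.4241, -0.2972, 0.0955]
ee_rot: [3.139, 0.004, 1.824]
force: [-0.3, -0.3, 0.2]
width: 0.0865
t: 8.9
eef_pos: [0.512, -0.1041, 0.2989]
ee_rot: [3.136, 0.006, 1.815]
force: [0.2, -0.4, -0.3]
width: 0.0878
t 8.9 mm [   2.   333.1 -138.9] rot [0.0031 0.0073 0.2883] F [ 0.2 -0.4 -0.3] w 0.0878 M [-0.05 -0.01  0.02]
```

View pics/m3.png

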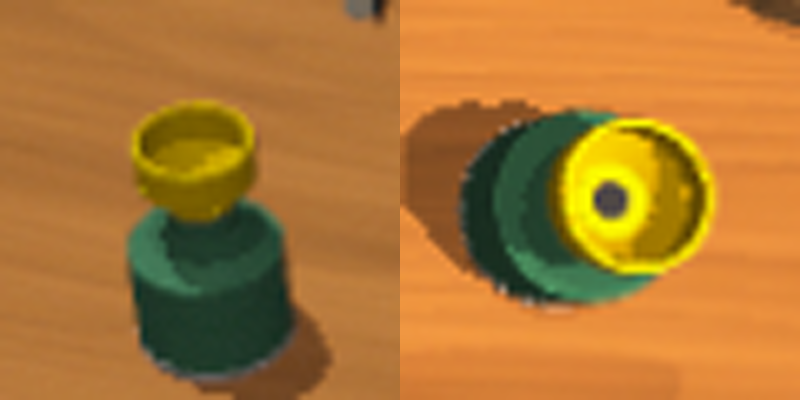

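The funnel stands upright and fully down in the tin's neck: scene rim about (187,141), top rim about (383,245). Next, measure it and fly to the strainer.

```bash
python3 -m jog '[[0,25,-5,0,0,0.03],[0,40,-5,0,0,0.03],[0,40,-5,0,0,0.04],[0,40,-5,0,0,0.04],[0,40,-5,0,0,0.04],[0,40,-5,0,0,0.04],[0,40,-5,0,0,0.04],[0,35,-5,0,0,0.03],[0,25,-10,0,0,0],[0,10,-10,0,0,0],[0,0,-10,0,0,0],[0,0,0,0,0,0]]' 0.6 30; python3 - <<'E'
from h import *
need(.514,.229,.17,2.103)
print(plane("scene",186.7,141,.123),plane("top",383,245,.123),tri(ray("scene",186.7,141),ray("top",383,245)))
E
```

```text
t: 10.2
eef_pos: [0.5099, 0.2407, 0.2295]
ee_rot: [3.134, 0.007, 2.118]
force: [-0.7, -0.4, -0.3]
width: 0.0527
t 10.2 mm [  4.1 -11.7 -59.5] rot [ 0.0018  0.0104 -0.0154] F [-0.7 -0.4 -0.3] w 0.0527 M [-0.06  0.09 -0.01]
[ 0.42561095 -0.29369493  0.123     ] [ 0.42302492 -0.29707102  0.123     ] [ 0.42288056 -0.29646172  0.12080714]
```

```bash
python3 -m jog '[[2.5,-6,-20,0,0.005,-0.008],[2.5,-6,-25,0,0.005,-0.008],[0,0,-25,0,0,0],[0,0,-15,0,0,0],[0,0,-5,0,0,0],[0,0,0,0,0,0]]'; python3 - <<'E'
from h import *
need(.515,.229,.066,2.103)
for n in("scene","top"): cv2.imwrite(f"pics/{n}4.png",eyes.grab_frame(n))
S=cv2.imread("pics/scene4.png");T=cv2.imread("pics/top4.png")
c=lambda f,u,v: cv2.resize(f[v-32:v+32,u-32:u+32],(400,400),interpolation=cv2.INTER_CUBIC)
cv2.imwrite("pics/m4.png",np.hstack([c(S,340,200),c(T,188,203)]))
print(proj("scene",status.get_state()["eef_pos"]))
E
```

```text
t: 10.8
eef_pos: [0.517, 0.2207, 0.1404]
ee_rot: [3.138, 0.002, 2.095]
force: [1.2, 0.3, 0.2]
width: 0.0528
t 10.8 mm [ -2.    8.3 -74.4] rot [0.0003 0.0039 0.008 ] F [1.2 0.3 0.2] w 0.0528 M [0.07 0.03 0.03]
[339.84082231 187.1282278 ]
```

View pics/m4.png

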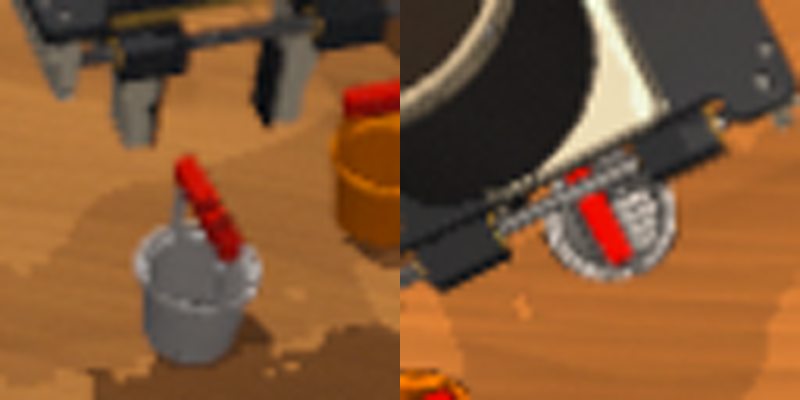

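The open fingers straddle the red bar and lie perpendicular to it: bar centre at scene about (341,201), top about (187,203). Correct by +8 mm in y and descend.

```bash
python3 -m jog '[[-1,4,-5,0,0.002,0.004],[-1,4,-10,0,0.002,0.004],[0,0,-15,0,0,0],[0,0,0,0,0,0]]'; python3 -c "
from h import *
need(.515,.229,.066,2.103)"
```

```text
t: 11.3
eef_pos: [0.5165, 0.2316, 0.1125]
ee_rot: [3.135, -0.001, 2.105]
force: [0.8, 0.1, -0.1]
width: 0.0526
t 11.3 mm [ -1.5  -2.6 -46.5] rot [-0.0047  0.0052 -0.0018] F [ 0.8  0.1 -0.1] w 0.0526 M [-0.03  0.11 -0.  ]
```

```bash
python3 -m jog '[[-1,-2,-10,-0.004,0.005,0],[0,0,-12,0,0,0],[0,0,-12,0,0,0],[0,0,0,0,0,0]]'; python3 -c "
from h import *
need(.515,.229,.066,2.103)"
```

```text
t: 11.7
eef_pos: [0.5155, 0.2303, 0.0762]
ee_rot: [3.141, -0.0, 2.106]
force: [-0.0, -0.5, 0.4]
width: 0.0529
t 11.7 mm [ -0.5  -1.3 -10.2] rot [-0.0007  0.0003 -0.003 ] F [-0.  -0.5  0.4] w 0.0529 M [-0.08  0.   -0.02]
```

```bash
python3 -m jog '[[-0.5,-1,-5,0,0,-0.003],[0,0,-5,0,0,0],[0,0,0,0,0,0]]'; python3 -m jog '[[0,0,0,0,0,0],[0,0,0,0,0,0],[0,0,0,0,0,0],[0,0,0,0,0,0],[0,0,0,0,0,0],[0,0,0,0,0,0],[0,0,0,0,0,0]]' 0 40; python3 -c "
from h import *
need(.515,.229,.066,2.103)"
```

```text
t: 12.0
eef_pos: [0.5151, 0.2291, 0.0651]
ee_rot: [3.141, -0.0, 2.103]
force: [0.1, -0.0, 0.2]
width: 0.0526
t: 12.7
eef_pos: [0.5157, 0.2296, 0.0663]
ee_rot: [3.139, -0.001, 2.103]
force: [0.6, 0.1, -1.2]
width: 0.0116
t 12.7 mm [-0.7 -0.6 -0.3] rot [-0.0018  0.0018  0.0002] F [ 0.6  0.1 -1.2] w 0.0116 M [ 0.03 -0.02 -0.02]
```

```bash
python3 -m jog '[[0,0,5,0,0,0],[0,0,10,0,0,0],[0,0,20,0,0,0],[0,0,25,0,0,0],[0,0,30,0,0,0],[0,0,30,0,0,0],[0,0,30,0,0,0],[0,0,30,0,0,0],[0,0,20,0,0,0],[0,0,10,0,0,0],[0,0,0,0,0,0],[0,0,0,0,0,0]]'; python3 - <<'E'
from h import *
need(.424,-.2965,.199+.04)
for n in("scene","top"): cv2.imwrite(f"pics/{n}5.png",eyes.grab_frame(n))
S=cv2.imread("pics/scene5.png");u,v=proj("scene",status.get_state()["eef_pos"]-[0,0,.02]).astype(int)
cv2.imwrite("pics/m5.png",cv2.resize(S[v-40:v+40,u-40:u+40],(480,480),interpolation=cv2.INTER_CUBIC))
E
```

```text
t: 13.9
eef_pos: [0.512, 0.2264, 0.2898]
ee_rot: [3.141, -0.001, 2.102]
force: [-0.5, 0.1, -2.2]
width: 0.0116
t 13.9 mm [ -88.  -522.9  -50.8] rot [-0.0015  0.0003  0.    ] F [-0.5  0.1 -2.2] w 0.0116 M [-0.05  0.04  0.  ]
```

View pics/m5.png

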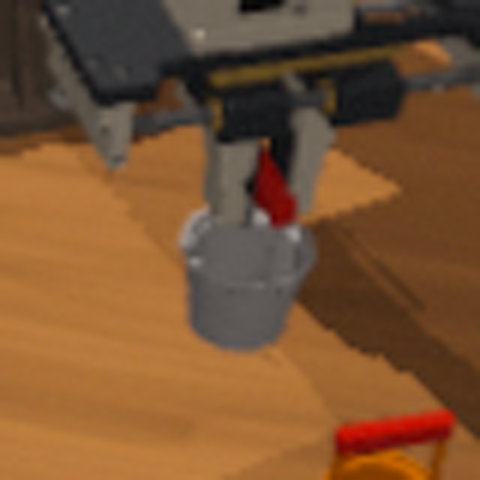

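The strainer hangs level in the jaws, and the orange one is untouched. Carry it over the caddy with its bottom at about 0.22 m.

```bash
python3 -m jog '[[-2,-10,0,0,0,0],[-4,-22,0,0,0,0],[-6,-35,0,0,0,0],[-7,-40,0,0,0,0],[-7,-42,0,0,0,0],[-7,-42,0,0,0,0],[-7,-42,0,0,0,0],[-7,-42,0,0,0,0],[-7,-42,0,0,0,0],[-7,-40,0,0,0,0],[-7,-40,0,0,0,0],[-7,-35,0,0,0,0]]';  python3 -m jog '[[-4,-22,0,0,0,0],[-2,-12,0,0,0,0],[0,0,0,0,0,0],[0,0,0,0,0,0]]'; python3 -c "
from h import *
need(.424,-.2965,.199)"
```

```text
t: 15.2
eef_pos: [0.4196, -0.2287, 0.2805]
ee_rot: [-3.127, -0.001, 2.107]
force: [0.8, -1.0, -1.5]
width: 0.0117
t: 15.6
eef_pos: [0.4053, -0.2699, 0.2781]
ee_rot: [-3.123, -0.005, 2.098]
force: [0.0, -0.1, -2.8]
width: 0.0116
t 15.6 mm [ 18.7 -26.6 -79.1] rot [ 0.0052 -0.0183 -0.    ] F [ 0.  -0.1 -2.8] w 0.0116 M [ 0.07 -0.04 -0.01]
```

```bash
python3 -m jog '[[6,-9,-5,0.002,-0.006,0],[6,-9,-10,0.002,-0.006,0],[6,-8,-10,0.001,-0.006,0],[0,0,-10,0,0,0],[0,0,-5,0,0,0],[0,0,0,0,0,0]]'; python3 - <<'E'
from h import *
need(.424,-.2965,.199)
for n in("scene","top"): cv2.imwrite(f"pics/{n}6.png",eyes.grab_frame(n))
S=cv2.imread("pics/scene6.png");T=cv2.imread("pics/top6.png")
c=lambda f,u,v: cv2.resize(f[v-45:v+45,u-45:u+45],(400,400),interpolation=cv2.INTER_CUBIC)
cv2.imwrite("pics/m6.png",np.hstack([c(S,187,130),c(T,384,246)]))
e=status.get_state()["eef_pos"];B=e-[0,0,.066]
print("strainer bottom/rim pred",proj("scene",B),proj("scene",B+[0,0,.046]),proj("scene",[.424,-.2965,.123]))
E
```

```text
t: 16.2
eef_pos: [0.4242, -0.2962, 0.2327]
ee_rot: [-3.141, -0.002, 2.1]
force: [0.2, -1.1, -1.8]
width: 0.0116
t 16.2 mm [ -0.2  -0.3 -33.7] rot [-0.0016 -0.0011 -0.    ] F [ 0.2 -1.1 -1.8] w 0.0116 M [-0.01  0.08  0.03]
strainer bottom/rim pred [184.61376154 129.51603712] [183.04136484 117.58470293] [186.10042108 140.55426987]
```

View pics/m6.png

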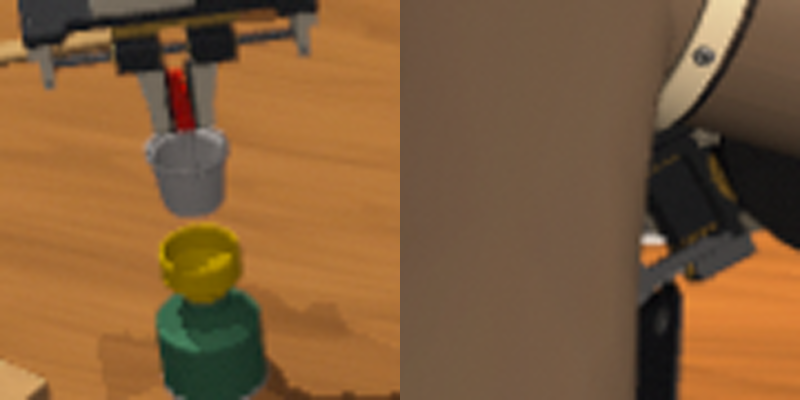

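The strainer hangs upright: rim at scene about (183.7,119), funnel rim at about (186.7,141). Horizontally they agree with prediction to the same 0.6 px. I'll compare the outline edges numerically.

```bash
cat > chk.py <<'E'
from h import *
def ext(c,r):
    a=np.linspace(0,2*np.pi,90);P=np.array([proj("scene",np.asarray(c)+[r*np.cos(t),r*np.sin(t),0]) for t in a]);return P.min(0).round(1),P.max(0).round(1)
def chk(S,e):
    h=cv2.cvtColor(S,cv2.COLOR_BGR2HSV)
    def big(k):
        k[:60]=0;k[190:]=0;k[:,:160]=0;k[:,215:]=0
        N,L,st,ce=cv2.connectedComponentsWithStats(k);i=1+st[1:,4].argmax();return st[i]
    y=big(cv2.inRange(h,(23,120,60),(33,255,255)));B=e-[0,0,.066]
    print("funnel mask l,t,r,b",y[0]-.5,y[1]-.5,y[0]+y[2]-.5,y[1]+y[3]-.5,"pred rim",ext([.424,-.2965,.123],.03))
    r=slice(int(proj("scene",B+[0,0,.046])[1])-6,int(proj("scene",B)[1])+14)
    k=cv2.inRange(h,(0,0,60),(180,70,255));m=np.zeros_like(k);m[r]=k[r];g=big(m)
    print("strainer mask",g[0]-.5,g[1]-.5,g[0]+g[2]-.5,g[1]+g[3]-.5,"pred rim",ext(B+[0,0,.046],.03),"pred bottom",ext(B,.022))
E
python3 - <<'E'
from chk import *
chk(cv2.imread("pics/scene6.png"),np.array([.4242,-.2962,.2327]))
E
```

```text
funnel mask l,t,r,b 177.5 135.5 194.5 153.5 pred rim (array([176.8, 135. ]), array([195.4, 146.3]))
strainer mask 174.5 110.5 192.5 133.5 pred rim (array([173.5, 112.3]), array([192.8, 123.5])) pred bottom (array([177.8, 125.7]), array([191.7, 133.9]))
```

```bash
python3 -m jog '[[0,0,-8,0,0,0],[0,0,-8,0,0,0],[0,0,-8,0,0,0],[0,0,-5,0,0,0],[0,0,0,0,0,0],[0,0,0,0,0,0]]'; python3 - <<'E'
from h import *
need(.424,-.2965,.199)
E
```

```text
t: 16.9
eef_pos: [0.4248, -0.2959, 0.2032]
ee_rot: [3.14, 0.001, 2.101]
force: [-0.5, -0.9, -1.6]
width: 0.0119
t 16.9 mm [-0.8 -0.6 -4.2] rot [-0.0004  0.0021 -0.    ] F [-0.5 -0.9 -1.6] w 0.0119 M [-0.04  0.06  0.03]
```

```bash
python3 -m jog '[[-0.7,-0.5,-3.5,0,0.001,0],[0,0,0,0,0,0],[0,0,0,0,0,0],[0,0,0,0,0,0],[0,0,0,0,0,0]]'; python3 - <<'E'
from chk import *
need(.424,-.2965,.199)
e=np.mean([status.get_state()["eef_pos"]],0)
for n in("scene","top"): cv2.imwrite(f"pics/{n}7.png",eyes.grab_frame(n))
S=cv2.imread("pics/scene7.png");chk(S,e)
need(.424,-.2965,.199)
c=lambda f,u,v: cv2.resize(f[v-35:v+35,u-35:u+35],(560,560),interpolation=cv2.INTER_CUBIC)
cv2.imwrite("pics/m7.png",c(S,187,135))
E
```

```text
t: 17.4
eef_pos: [0.4245, -0.2967, 0.2002]
ee_rot: [3.14, 0.001, 2.101]
force: [-0.4, 0.9, -2.9]
width: 0.0116
t 17.4 mm [-0.5  0.2 -1.2] rot [ 0.0002  0.0023 -0.    ] F [-0.4  0.9 -2.9] w 0.0116 M [-0.04  0.01 -0.02]
funnel mask l,t,r,b 177.5 137.5 194.5 153.5 pred rim (array([176.8, 135. ]), array([195.4, 146.3]))
strainer mask 175.5 119.5 193.5 141.5 pred rim (array([174.6, 120.8]), array([193.6, 132. ])) pred bottom (array([178.8, 133.8]), array([192.4, 142.1]))
t 17.5 mm [-0.5  0.2 -1.2] rot [ 0.0002  0.0022 -0.    ] F [ 0.9 -0.  -1.9] w 0.012 M [ 0.03  0.01 -0.01]
```

View pics/m7.png

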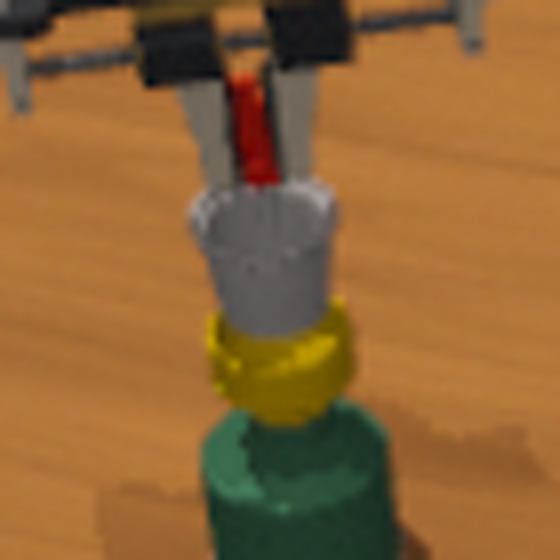

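Final view: the strainer is upright, centred over the funnel with its bottom edge inside the rim outline; the funnel is seated and the tin is standing. One numeric check of the bystanders, then hand in.

```bash
python3 - <<'E'
from h import *
from station import workorder
A,B=cv2.imread("pics/scene0.png"),cv2.imread("pics/scene7.png")
for n,u,v in(("glue",332,256),("tape",407,230),("carton",136,178),("orange",371,195)):
    t=A[v-18:v+18,u-20:u+20]; r=cv2.matchTemplate(B[v-26:v+26,u-28:u+28],t,cv2.TM_CCOEFF_NORMED);_,m,_,p=cv2.minMaxLoc(r);print(n,round(m,3),p[0]-8,p[1]-8)
s=status.get_state();print(np.abs(s["qd"]).max(),s["t"])
workorder.job_done()
E
```

```text
glue 0.999 0 0
tape 0.999 0 0
carton 0.999 0 0
orange 0.998 0 0
0.0020739935600301044 17.5
the job is handed in; nothing more can be done
```

I took the yellow funnel out of its holder, stood it fully down in the green tin's neck and let go of it. I then picked up the steel strainer by its red handle, carried it over the caddy with its bottom about 0.21 m up, and handed in at 17.5 s still gripping it over the funnel.

- **Funnel:** Contact came at the predicted height, TCP z = 0.0954 m against 0.0955 m. The picture after release showed it upright and seated.
- **Strainer:** It is level to about 0.002 rad, and the arm was still when I handed in. The gripper was within about 0.5 mm of the funnel's estimated centre. The bottom is about 11 mm above the rim by the arm's position. The force on the tool was only about the strainer's weight.
- **Other things:** The tin is standing, and the glue bottle, tape roll, carton and orange strainer show 0 px shift from the start. I did not check the caddy by picture; the strainer passed well above its tools.
- **Weak points:** The arm hid the strainer from the top camera at the end, so the centring rests on the scene camera and arm position. The scene outlines agreed with prediction to about 1 px, roughly 3 mm. In the last picture the strainer covered part of the funnel's rim, so that funnel top edge (2.5 px off) could not be used. The two cameras also differed by 2–5 mm in the first position estimates.

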